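# Weigh the dryer filter panel on the beam scale

### The arm

A 7-joint arm with a two-finger parallel gripper is mounted at the origin on the work surface. World frame = base frame: x ahead of the robot, y to its left, z up, the work surface at z = 0. Lengths are in m, angles in rad, forces in N, time in s.
With the tool pointing down it reaches from about 0.425 to 0.95 m from the base axis. Payload 4.7 kg.
Tool frame: the origin (TCP) lies between the finger pads; the fingertips stand 25 mm ahead of it and the grasp point (between the pads) lies 6 mm ahead of it; x points along the fingers, z is the direction in which the jaws open and shut, and the axes are right-handed (so a half turn about x gives the same grasp; the last joint's range is limited). The gripper opens to 85 mm and grips with 20 to 120 N. Pads are 22 mm wide; open, the fingers measure 114 mm over their backs; the gripper's body (76 mm by 85 mm) begins 54 mm behind the grasp point. The pads swing forward as they close: fully open they stand 13 mm farther back than shut.
Start: joints at [-1.367, 0.469, -0.049, 1.532, 0.024, 1.141, -0.082], TCP at [0.156, 0.657, 0.225] pointing down, gripper open.
Joint ranges: [-2.59, 2.59], [-0.33, 1.99], [-1.39, 1.29], [0.1, 2.45], [-1.04, 4.18], [0.21, 1.99], [-2.66, 2.66]. Speed limits (rad/s): [2.57, 2.57, 3.14, 3.14, 3.14, 3.14, 3.14].

### API

Orientations are given as a 3x3 rotation matrix whose columns are the frame's x, y, z axes.
In Python, from rig import * gives the robot as it stands. Calls block until the motion is done:
- movep(position, orientation): joint-space move of the TCP to a pose.
- move_l(position, attitude=None, feed=0.15, until_force=None): straight line of the TCP; attitude=None keeps the orientation; feed is the mean speed in m/s. With until_force (N) it stops when the force on the tool has changed by that much, and returns True; else False.
- move_joints(angles): joint-space move.
- command_gripper(opening, newtons=None): finger opening in m; newtons is the grip in N (None keeps the last); returns when the fingers have stopped.
- sleep(seconds).
- inverse_kinematics(position, orientation): joint angles nearest the present ones, or None.
- sense(): the state.
- camera(name): name is "scene" or "top" or "wrist"; returns (picture, depth): 480x640x3 uint8, red, green, blue; 480x640 float32, m along the optical axis (not along the pixel's ray), 0 where there is no reading.
- camera_params(name): a dict with "K" (3x3 intrinsics, pixels), "position" and "rotation" of the camera in the world; the wrist camera has in their place "tool_from_camera" (4x4, takes a point from camera to tool coordinates, whose origin is the TCP and whose axes are the tool frame's). Camera axes: x right, y down, z forward; pixel columns grow to the right and rows downward; lengths in m; the calibration is good to about 2 mm. The wrist camera is an equidistant fisheye: a pixel r from the principal point sees the ray r / f radians off the axis. A picture is of the moment at which its call begins: read the wrist's pose just before it. camera_params takes no time and is no camera call.
A pose or a line that the arm cannot do raises Unreachable and nothing moves.
- finish_job(): hands the job in, once; it reports no verdict.
The state is a dict: "time_s": time; "joint_pos": joint angles; "qd": joint speeds; "joint_efforts": joint torques, N m; "position": TCP position; "tcp_rot": TCP orientation; "wrist_force": force on the tool from outside, world axes, zero at the start; "ft_torque": the same for the moment, N m; "finger_gap": finger opening in m.
Only numpy, scipy, OpenCV 4.12 (cv2) and the standard library are available. Lean on these libraries where they do the work, as an engineer would, in place of code of your own. Each camera call takes 0.05 s, during which the arm holds its last target.

### The job

Weigh the flat dryer filter panel: slide it from the scale's loading table squarely onto the middle of the weighing platform and let go of it. Then slide the poise along the notched beam until the beam rests level with its pointer centred on the index mark, and let go so that it stays there. Do not touch the lamp bar above the beam and leave the other things on the bench where they are.

Things in the scene. Friction and masses are not known exactly. Their poses are not given: they have to be found in the camera images.
- scale: Fixed bench beam scale, grey base plate 300 x 420 x 12 mm; origin in the centre of its underside. At yaw 0 its x axis points away from the robot; y runs along the beam. Near side, along y: platform (centre x -70, y -100) and aluminium loading table (centre x -70, y +90; 150 x 200 mm, top at z 36), 10 mm apart. Far side: beam along y at x +85, z 120, its pivot at y -100 mm.
- panel: Filter panel: a flat dark steel plate with faint ribs on its smooth top, 110 mm (x) x 120 mm (y) x 8 mm thick, 0.26 to 0.46 kg (differs each time). Origin in the centre of its underside, z up. It starts flat on the loading table, too wide to grip. It slides on the scale with a coefficient of about 0.3: pressed on top with about 15 N it follows the fingertips.
- platform_top (a point): Centre of the top face of the aluminium weighing platform, 150 mm (x) x 160 mm (y), axes as the scale. Top about 33 mm above the bench when the beam is level; empty or pressed it moves only 2 mm up or down, always lower than the loading table. The panel fits it with 20 mm to spare all round.
- beam (a joint): Beam tilt in rad, 0 = level, stops at +-0.08. Positive: pointer end up, platform down (the poise is too near the pivot). Negative: pointer end down (poise too far out). With the poise let go the beam swings freely and settles in about 1 s; between the stops 1 mm of poise travel tilts it by about 0.007 rad.
- pointer_tip (a point): Tip of the dark pointer blade at the free (+y) end of the beam, 250 mm from the pivot.
- index_mark (a point): Fixed point where the pointer tip lies when the beam is level; a black mark on the grey index post stands beside it.
- poise (a joint): Place of the poise along the beam in m: 0 (its centre 40 mm from the pivot) to 0.13 (towards the pointer, scale +y). It starts near 0; the panel balances somewhere from 0.055 to 0.125. Friction of about 1 N keeps it where it is left; the notches are shallow and do not catch. Mass 0.1 kg. The empty scale balances at 0.
- poise_grip (a point): Centre of the poise's round grip: a level steel bar 22 mm in diameter and 30 mm long, lying along scale x across the beam, on a 10 mm neck; 60 mm above the beam's axis and 41 mm above the top of the poise's 32 x 36 x 38 mm aluminium saddle.
- lamp_edge (a point): Middle of the lower near edge of the lamp bar, a fixed aluminium bar 45 mm wide (away from the robot), 400 mm long (y), 20 mm thick, its near edge 95 mm above and 8 mm beyond the poise grip's centre; two 14 mm posts at scale y -190 and +190 beyond the beam. A gripper pointing straight down on the grip would strike it: come from the robot's side, leaning back about 30 degrees.
- bin_lid: Bystander: blue plastic bin lid with a wire spring clip, 200 x 150 x 30 mm, origin in the centre of its underside.
- ramekin: Bystander: white ceramic ramekin, 84 mm across, 45 mm high, origin under its centre.
- scrubber: Bystander: beech toothbrush-style scrubber, 160 mm long, 22 mm high, origin under its middle.
- cone_filter: Bystander: white plastic cone filter standing wide end down, 94 mm across, 85 mm high, origin under its centre.
There are look-alikes about, which are no part of the job. What is meant by the panel is not blue or purple, and is the smaller of those in its own colour.

How it is judged:
On the way, in this order (a step that is already met when the one before it is completed fails the run):
1. the panel lies squarely on the platform and the fingers are off it (x of panel in the frame of platform_top between -0.02 and 0.02 m and y of panel in the frame of platform_top between -0.02 and 0.02 m and z of panel in the frame of platform_top below 0.003 m and angle between the x axis of panel and the x axis of platform_top, either way round below 0.2 rad and contact force between the fingers and panel below 0.1 N), for 0.2 s.
2. the beam is level with the poise let go (value of joint beam between -0.025 and 0.025 rad and contact force between anything else and beam below 0.1 N), for 0.5 s.
At the end, for the whole second after the job is handed in: The panel lies flat on the platform, its centre within 20 mm of the platform's centre in x and in y and turned less than 0.2 rad from square; the beam rests level within 0.025 rad (pointer tip within 6 mm of the mark) with everything let go and at rest (x of panel in the frame of platform_top between -0.02 and 0.02 m and y of panel in the frame of platform_top between -0.02 and 0.02 m and z of panel in the frame of platform_top below 0.003 m and angle between the x axis of panel and the x axis of platform_top, either way round below 0.2 rad and value of joint beam between -0.025 and 0.025 rad and velocity of joint beam between -0.05 and 0.05 rad/s and linear speed of panel below 0.02 m/s); the robot touches nothing.
It fails at once if the lamp bar is struck (contact force between anything else and lamp above 2 N).
It fails at once if a bystander is moved more than 20 mm (distance of any of bin_lid, ramekin, scrubber, cone_filter from where it was at the start of the episode above 0.02 m).
It also fails if it takes over 70 s, if anything falls off the work surface, if the arm or the gripper's body presses on something with over 40 N, if the wrist force passes 120 N, or if a joint passes its speed limit or range.

## Working session

There is one attempt and no reset: what is moved stays moved. The work goes in short steps, each a Python script; the robot and the scene stay as the last script left them, time stands still between calls to the robot, and variables do not carry over. Pictures are saved under pics/ and viewed, and the job is handed in when it is done.

```bash
mkdir -p pics; ls; python3 - <<'E'
from rig import *
import cv2,numpy as np
for n in ("scene","top"):
    p,d=camera(n); cv2.imwrite(f"pics/{n}0.png",p[:,:,::-1]); np.savez(f"pics/{n}0.npz",p=p,d=d)
    print(n,camera_params(n))
print(camera_params("wrist")); s=sense(); print(s)
E
```

```text
pics
scene {'K': array([[493.09666831,   0.        , 325.60613386],
       [  0.        , 493.09666831, 238.21739905],
       [  0.        ,   0.        ,   1.        ]]), 'position': array([ 0.56798153, -0.5830663 ,  1.18838039]), 'rotation': array([[ 0.99214068,  0.10133669, -0.07340125],
       [ 0.12454001, -0.85650462,  0.50088883],
       [-0.01211009, -0.50609358, -0.86239355]])}
top {'K': array([[539.812891  ,   0.        , 337.17482058],
       [  0.        , 539.812891  , 232.20793248],
       [  0.        ,   0.        ,   1.        ]]), 'position': array([0.23712171, 0.00524869, 1.43215741]), 'rotation': array([[ 0.01643689, -0.98026899,  0.1969836 ],
       [-0.99970221, -0.01255822,  0.0209234 ],
       [-0.0180368 , -0.19726885, -0.98018349]])}
{'K': array([[371.64829954,   0.        , 320.36148713],
       [  0.        , 371.64829954, 239.54759783],
       [  0.        ,   0.        ,   1.        ]]), 'tool_from_camera': array([[ 1.10326852e-03, -2.86019728e-01,  9.58223094e-01,
        -1.48636353e-01],
       [ 6.12162377e-04, -9.58223305e-01, -2.86020495e-01,
     
[... 302 characters left out ...]
1.14096226, -0.0823167 ]), 'qd': array([ 0.00041514, -0.00160854,  0.00105833, -0.00324954,  0.0002523 ,
       -0.00221059, -0.00070331]), 'joint_efforts': array([ 7.24459514e-04, -5.11514390e+01, -4.68361715e-02, -2.38389713e+01,
        1.07547545e-02,  4.34434784e-03, -1.30597084e-05]), 'position': array([0.15556717, 0.65627758, 0.22373692]), 'tcp_rot': array([[-3.74309785e-04, -9.73031972e-01,  2.30669983e-01],
       [-1.73082282e-03,  2.30670284e-01,  9.73030433e-01],
       [-9.99998432e-01, -3.50340571e-05, -1.77048808e-03]]), 'wrist_force': array([-0.68902608,  0.76242115,  0.69273867]), 'ft_torque': array([-0.01375392,  0.03893056,  0.04736753]), 'finger_gap': 0.08529533868521345}
```

View pics/scene0.png

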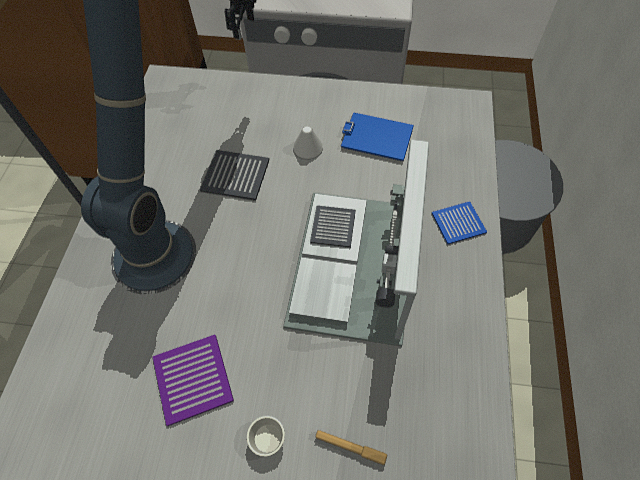

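View pics/top0.png

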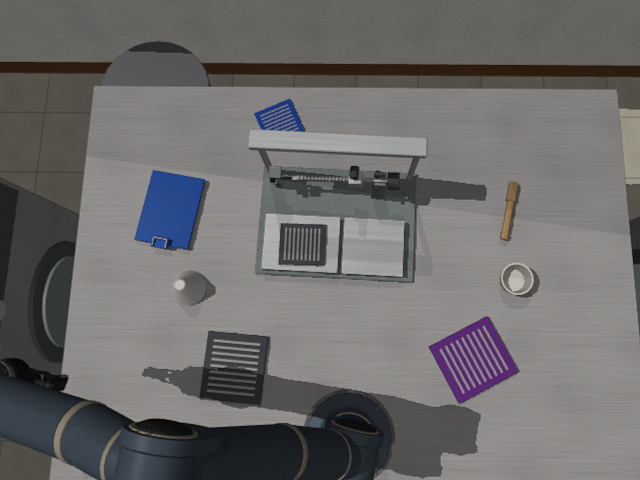

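Candidate panels in the top view are a small dark one on the loading table (302,243), a larger dark one on the bench (236,367), a blue one (280,117) and a purple one (473,358). The small dark one at (302,243) fits: it isn't blue or purple, it's the smaller dark one, and it lies on the table. I'll confirm that in an enlarged crop and measure it.

```bash
cat > h.py <<'E'
import numpy as np, cv2
def ray(P,uv,z):
    K=P["K"];R=P["rotation"];c=P["position"]
    uv=np.atleast_2d(uv).astype(float)
    d=np.c_[(uv[:,0]-K[0,2])/K[0,0],(uv[:,1]-K[1,2])/K[1,1],np.ones(len(uv))]@R.T
    return c+d*((z-c[2])/d[:,2])[:,None]
def proj(P,X):
    q=(np.atleast_2d(X)-P["position"])@P["rotation"]; q=q@P["K"].T
    return q[:,:2]/q[:,2:]
E
python3 - <<'E'
from rig import *
from h import *
P=camera_params("top")
p=np.load("pics/top0.npz")["p"]
c=cv2.resize(p[125:290,240:440],None,fx=4,fy=4,interpolation=cv2.INTER_CUBIC); cv2.imwrite("pics/top_crop.png",c[:,:,::-1])
p2=np.load("pics/scene0.npz")["p"]
c=cv2.resize(p2[130:350,270:440],None,fx=2.7,fy=2.7,interpolation=cv2.INTER_CUBIC); cv2.imwrite("pics/sc_crop.png",c[:,:,::-1])
g=p.astype(int).max(2)
def big(m,lo):
    n,l,s,cc=cv2.connectedComponentsWithStats(m.astype(np.uint8))
    return [(s[i],cv2.findContours((l==i).astype(np.uint8),0,2)[0][0]) for i in range(1,n) if s[i,4]>lo]
roi=np.zeros(g.shape,bool); roi[205:285,255:420]=1
def rep(name,m,z,lo=500):
    for s,c in big(m&roi,lo):
        h=cv2.convexHull(c)[:,0,:]
        W=ray(P,h,z)
        r=cv2.minAreaRect((W[:,:2]*1000).astype(np.float32)); print(name,s,r)
rep("bright",g>165,0.036)
rep("dark",g<100,0.044)
E
```

```text
bright [262 214  75  58 935] ((489.8304748535156, 131.51718139648438), (194.44737243652344, 144.43821716308594), 87.6153564453125)
dark [ 279  223   48   43 1522] ((483.0189208984375, 124.96334838867188), (122.73297882080078, 110.85408020019531), 89.04472351074219)
```

View pics/top_crop.png

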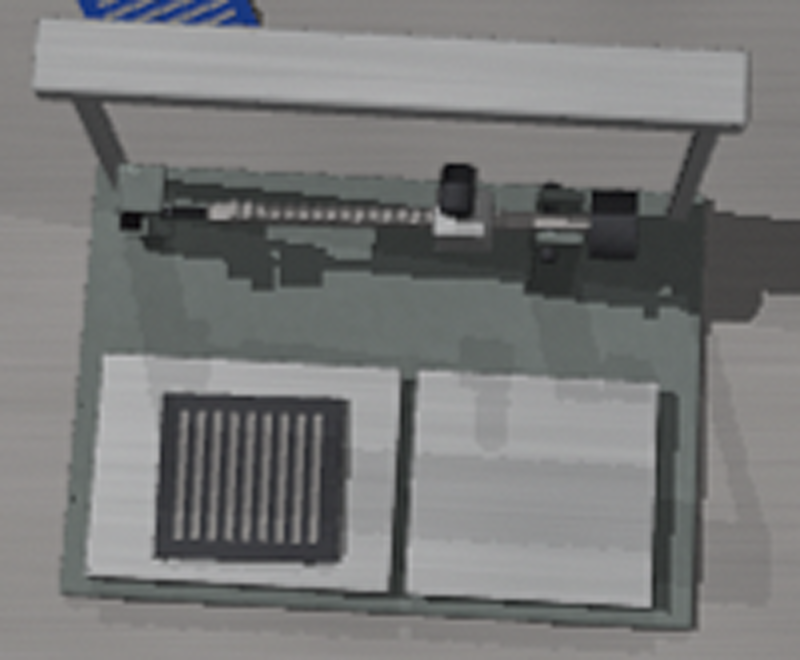

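View pics/sc_crop.png

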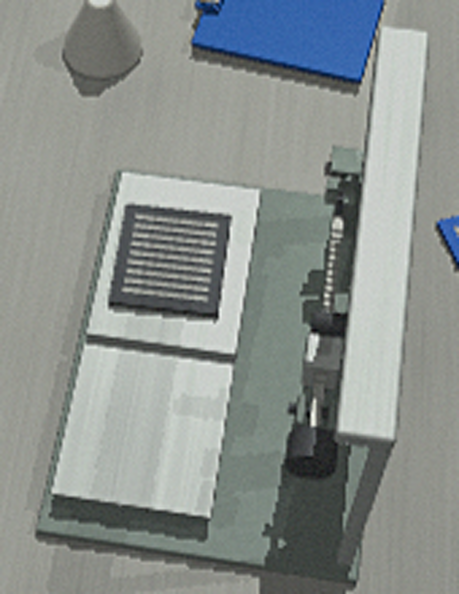

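Confirmed: the crop shows the dark ribbed plate on the loading table (crop corners 165,393 / 350,402 / 343,562 / 155,555) and it measures 123 x 111 mm, so it's the panel. The poise grip is the dark bar at crop (457,190), and the lamp bar runs along the top. Next I'll fit the scale pose.

```bash
python3 - <<'E'
from rig import *
from h import *
P=camera_params("top"); S=camera_params("scene")
f=lambda a:(np.array(a)+.5)/4-.5+[240,125]
def fit(L,W):
    L=np.array(L);l=L-L.mean(0);w=W[:,:2]-W[:,:2].mean(0)
    a=np.arctan2((l[:,0]*w[:,1]-l[:,1]*w[:,0]).sum(),(l*w).sum())
    R=np.array([[np.cos(a),-np.sin(a)],[np.sin(a),np.cos(a)]])
    o=W[:,:2].mean(0)-R@L.mean(0); return a,o,np.abs((W[:,:2]-o)-L@R.T).max()
tab=ray(P,f([(104,355),(400,370),(392,592),(86,575)]),.036)
Lt=[(.005,.19),(.005,-.01),(-.145,-.01),(-.145,.19)]
pl=ray(P,f([(418,371),(659,384),(652,607),(408,594)]),.033)
Lp=[(.005,-.02),(.005,-.18),(-.145,-.18),(-.145,-.02)]
print("tab",fit(Lt,tab));print("pl",fit(Lp,pl));print("both",fit(Lt+Lp,np.r_[tab,pl]))
pa=ray(P,f([(165,393),(350,402),(343,562),(155,555)]),.044)
print("panel",fit([(.055,.06),(.055,-.06),(-.055,-.06),(-.055,.06)],pa))
g=lambda a:(np.array(a)+.5)/2.7-.5+[270,130]
tab2=ray(S,g([(120,173),(260,190),(236,355),(87,335)]),.036)
print("tab scene",fit([(-.145,.19),(.005,.19),(.005,-.01),(-.145,-.01)],tab2))
pa2=ray(S,g([(127,205),(231,213),(217,318),(110,300)]),.044)
print("panel scene",fit([(-.055,.06),(.055,.06),(.055,-.06),(-.055,-.06)],pa2))
# base plate bottom
E
```

```text
tab (np.float64(-0.03621893011811381), array([0.55531181, 0.03748489]), np.float64(0.0019105828356895914))
pl (np.float64(-0.03788835376275762), array([0.55473069, 0.03724536]), np.float64(0.001020147326045938))
both (np.float64(-0.03820038242450209), array([0.55494474, 0.03728764]), np.float64(0.0021170034500742636))
panel (np.float64(-0.027067459531814664), array([0.48356386, 0.12395784]), np.float64(0.002155349447481636))
tab scene (np.float64(-0.03181723654687307), array([0.55738372, 0.03547498]), np.float64(0.0012026689555854897))
panel scene (np.float64(-0.0190918449651385), array([0.48579924, 0.12497412]), np.float64(0.002982254364763695))
```

The scale is at about (0.556, 0.0365) with yaw -0.036, and both views agree within 2 mm. The panel is at about (0.4845, 0.124). My plan is to push the panel by its trailing edge with two spread fingertips, which keeps it square.

```bash
cat >> h.py <<'E'
A=-0.036; O=np.array([.556,.0365])
Rs=np.array([[np.cos(A),-np.sin(A)],[np.sin(A),np.cos(A)]])
def W(x,y,z): return np.r_[O+Rs@[x,y],z]
def toS(p): return np.r_[Rs.T@(np.asarray(p)[:2]-O),p[2]]
def rot(lean=0,zs=(0,1)):
    "tool x down leaning forward in scale x; tool z along zs in scale frame"
    z=np.r_[Rs@np.array(zs,float),0]
    f=np.r_[Rs@[1,0],0]
    x=np.sin(lean)*f-np.cos(lean)*np.array([0,0,1.])
    return np.c_[x,np.cross(z,x),z]
E
python3 - <<'E'
from rig import *
from h import *
pan=toS([.4845,.1243,.04]);print(pan)
y0=pan[1]+.06+.011+.012
for zs in ((1,0),(-1,0)):
    for yy in (y0,-.03): print(zs,yy,inverse_kinematics(W(-.07,yy,.07),rot(0,zs)))
E
```

```text
[-0.07461379  0.08516967  0.04      ]
(1, 0) 0.16816966769230313 [-0.79162349  0.45608834  0.40203889  2.02980584 -0.26894909  0.70572907
 -0.25616908]
(1, 0) -0.03 [-0.60907063  0.42863677  0.63182555  2.14822222 -0.40100569  0.68011141
  0.26069014]
(-1, 0) 0.16816966769230313 [-0.31157639  0.44377957 -0.20913728  2.00174232  0.13730915  0.70922407
  2.50015389]
(-1, 0) -0.03 [ 0.77314908  0.6893832  -1.1781741   2.07578779  0.81165836  0.94430443
  2.24700073]
```

```bash
python3 - <<'E'
from rig import *
from h import *
R=rot(0,(1,0))
y0=.0852+.06+.011+.013
command_gripper(.06,40)
movep(W(-.073,y0,.2),R)
move_l(W(-.073,y0,.085),R,feed=.1)
hit=move_l(W(-.073,y0,.045),R,feed=.02,until_force=3)
s=sense();print(hit,s["position"],toS(s["position"]),s["wrist_force"],s["finger_gap"],s["time_s"])
p,d=camera("wrist");cv2.imwrite("pics/w1.png",p[:,:,::-1])
p,d=camera("scene");cv2.imwrite("pics/s1.png",cv2.resize(p[100:350,200:450],None,fx=2.4,fy=2.4)[:,:,::-1])
E
```

```text
False [0.4891999  0.20822488 0.04507509] [-0.07293758  0.16920933  0.04507509] [-0.34354211 -0.0759103   0.0465755 ] 0.06014968515829415 5.9417
```

View pics/w1.png

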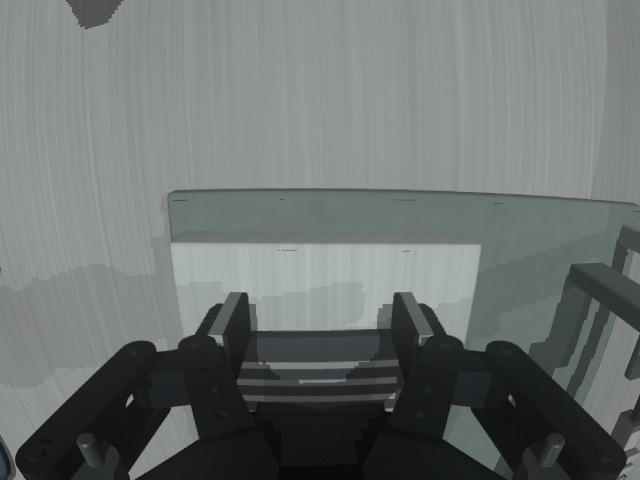

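View pics/s1.png

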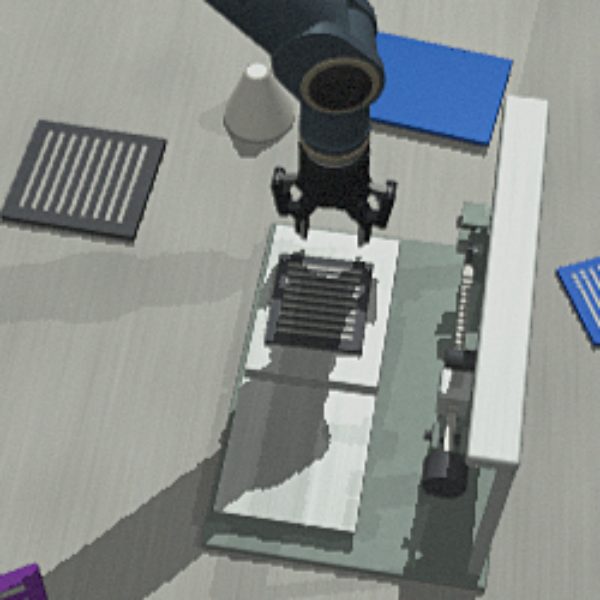

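The wrist view shows both fingertips (235,300 and 405,300) straddling clear table behind the panel's trailing edge at row 335. They haven't touched the table yet, so I'll probe lower.

```bash
python3 - <<'E'
from rig import *
from h import *
R=rot(0,(1,0))
s=sense()
hit=move_l(s["position"]-[0,0,.03],None,feed=.015,until_force=4)
s=sense();print(hit,toS(s["position"]),s["wrist_force"],s["time_s"])
E
```

```text
True [-0.0729459   0.16925985  0.02440786] [-0.87396658  0.08612436  5.65364817] 7.3417
```

```bash
python3 - <<'E'
from rig import *
from h import *
s=sense();print(s["tcp_rot"].round(3),s["finger_gap"],s["joint_pos"])
p,d=camera("wrist");cv2.imwrite("pics/w2.png",p[:,:,::-1])
q,d2=camera("scene");cv2.imwrite("pics/s2.png",cv2.resize(q[150:300,270:420],None,fx=4,fy=4)[:,:,::-1])
print(d[300,300:340:10],d[260,320], d[300,240],d[300,400])
E
```

```text
[[-0.     0.036  0.999]
 [ 0.     0.999 -0.036]
 [-1.     0.    -0.   ]] 0.05983929251891389 [-0.75585679  0.52550218  0.35357808  2.05648692 -0.30860896  0.60968183
 -0.22707771]
[0.15019244 0.1504875  0.15141761 0.1519265 ] 0.14721039 0.13740952 0.13801648
```

View pics/w2.png

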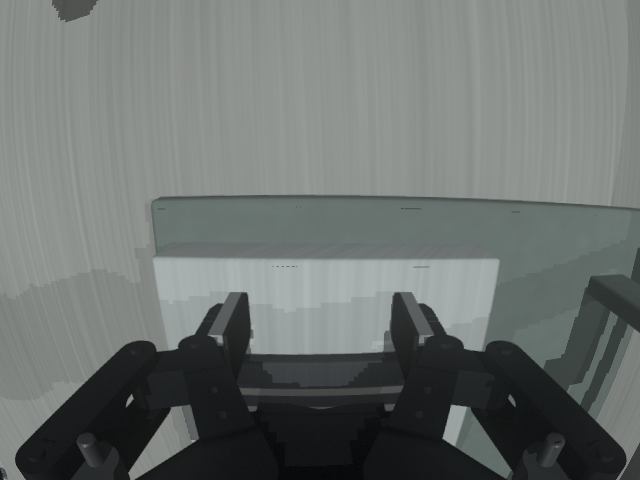

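View pics/s2.png

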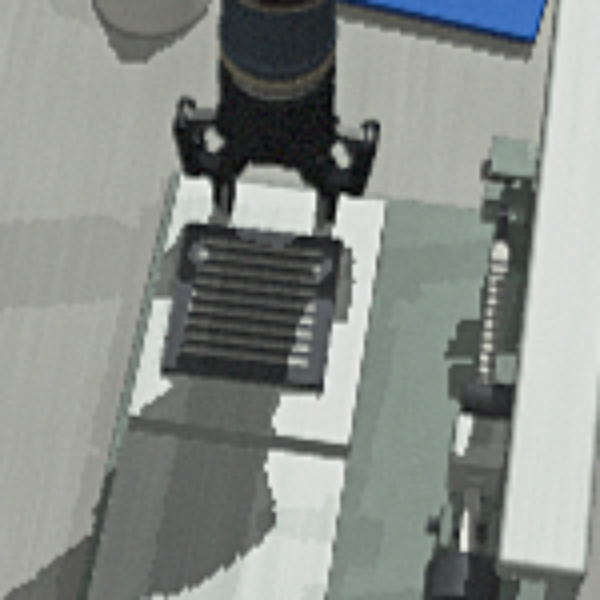

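```bash
cat >> h.py <<'E'
def wpt(P,u,v,d):
    K=P["K"];a=(u-K[0,2])/K[0,0];b=(v-K[1,2])/K[1,1];r=np.hypot(a,b)+1e-12
    t=np.tan(r)/r*d
    return (P["tool_from_camera"]@np.array([a*t,b*t,d,1]))[:3]
E
python3 - <<'E'
from rig import *
from h import *
P=camera_params("wrist")
p,d=camera("wrist")
for u,v in [(236,285),(236,290),(236,295),(236,300),(236,310),(236,330),(244,296),(246,310),(230,293),(320,300),(320,275),(320,345),(320,365)]: print(u,v,d[v,u],wpt(P,u,v,d[v,u]).round(4),p[v,u])
E
```

```text
236 285 0.14914972 [-0.0111  0.0121 -0.0336] [168 177 175]
236 290 0.1507695 [-0.0102  0.0094 -0.034 ] [167 175 174]
236 295 0.14229381 [-0.0186  0.011  -0.0321] [91 95 96]
236 300 0.13789886 [-0.0231  0.0111 -0.0311] [92 95 96]
236 310 0.1305125 [-0.0309  0.0109 -0.0295] [46 48 48]
236 330 0.1278347 [-0.0354  0.0051 -0.0291] [37 40 40]
244 296 0.14293604 [-0.0181  0.0105 -0.029 ] [45 48 47]
246 310 0.14522341 [-0.0176  0.004  -0.0288] [43 46 45]
230 293 0.14414275 [-0.0166  0.011  -0.035 ] [91 96 96]
320 300 0.1501477 [-0.0119  0.0061  0.0009] [164 173 171]
320 275 0.14805683 [-0.0109  0.0167  0.0009] [163 171 170]
320 345 0.15801536 [-0.0105 -0.0167  0.0009] [149 157 156]
320 365 0.15108743 [-0.0191 -0.0214  0.0009] [64 68 70]
```

Measured: the open fingertips sit 12 mm behind the TCP, where the description implies they'd be ahead of it. I'll use the measured contact height.

```bash
python3 - <<'E'
from rig import *
from h import *
R=rot(0,(1,0))
move_l(W(-.0729,.1692,.0258),R,feed=.02)
s=sense();print(s["wrist_force"])
hit=move_l(W(-.070,-.0215,.0258),R,feed=.06,until_force=15)
s=sense();print(hit,toS(s["position"]),s["wrist_force"],s["time_s"])
P=camera_params("wrist");p,d=camera("wrist");cv2.imwrite("pics/w3.png",p[:,:,::-1])
q,d2=camera("scene");cv2.imwrite("pics/s3.png",cv2.resize(q[180:330,270:420],None,fx=4,fy=4)[:,:,::-1])
E
```

```text
[ 0.2368024  -0.06054125  0.24971928]
False [-0.06998677 -0.02137755  0.02579833] [-0.05972025  1.70838321  0.69443288] 11.0667
```

View pics/w3.png

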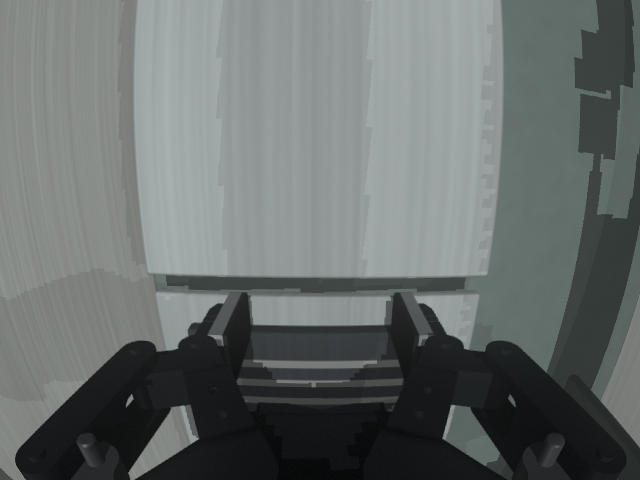

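View pics/s3.png

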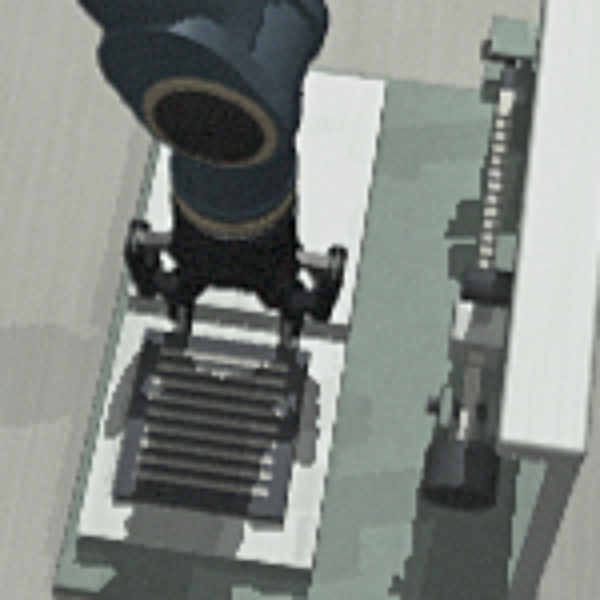

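The panel is fully on the platform and square to it, with its trailing edge at wrist row 327 and about 8 mm still to go. I'll lower the tips slightly, push on, back off and measure.

```bash
python3 - <<'E'
from rig import *
from h import *
R=rot(0,(1,0))
P=camera_params("wrist")
def edge(tag):
    s=sense();p,d=camera("wrist")
    for u in (270,320,380):
        for v in range(310,350):
            if p[v,u].max()<100:
                w=s["position"]+s["tcp_rot"]@wpt(P,u,v,d[v,u]); print(tag,u,v,toS(w).round(4)); break
edge("before")
print(move_l(W(-.070,-.0235,.0235),R,feed=.02,until_force=4), sense()["wrist_force"])
print(move_l(W(-.070,-.0295,.0235),R,feed=.03,until_force=10), sense()["wrist_force"])
edge("after")
move_l(W(-.070,.0,.0275),R,feed=.06)
sleep(.5)
edge("off");
move_l(W(-.070,.03,.14),R,feed=.15)
s=sense();print(s["time_s"],s["wrist_force"])
q,d2=camera("top");cv2.imwrite("pics/t4.png",cv2.resize(q[125:290,240:440],None,fx=4,fy=4,interpolation=cv2.INTER_CUBIC)[:,:,::-1])
q,d2=camera("scene");cv2.imwrite("pics/s4.png",cv2.resize(q[180:330,270:420],None,fx=4,fy=4,interpolation=cv2.INTER_CUBIC)[:,:,::-1])
E
```

```text
before 270 325 [-0.0915 -0.0317  0.0301]
before 320 326 [-0.0691 -0.0305  0.0326]
before 380 325 [-0.0423 -0.0318  0.0301]
True [-0.27939551  1.91564452  4.78040567]
False [8.29462864e-03 3.23989171e+00 8.81798861e+00]
after 270 328 [-0.0896 -0.0388  0.0323]
after 320 329 [-0.0677 -0.0392  0.0321]
after 380 328 [-0.0412 -0.0392  0.032 ]
off 270 321 [-0.0945 -0.02    0.0111]
off 320 322 [-0.0691 -0.02    0.0117]
off 380 321 [-0.043  -0.0065  0.0352]
14.025 [-0.19778122 -0.41189418  1.21629075]
```

View pics/s4.png

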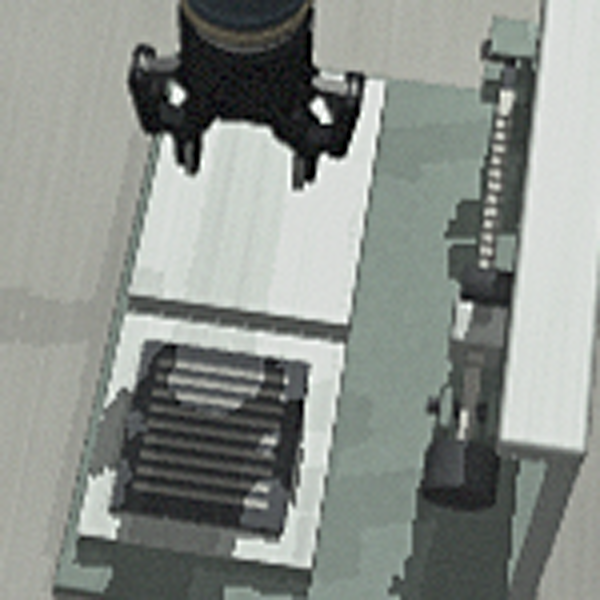

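View pics/t4.png

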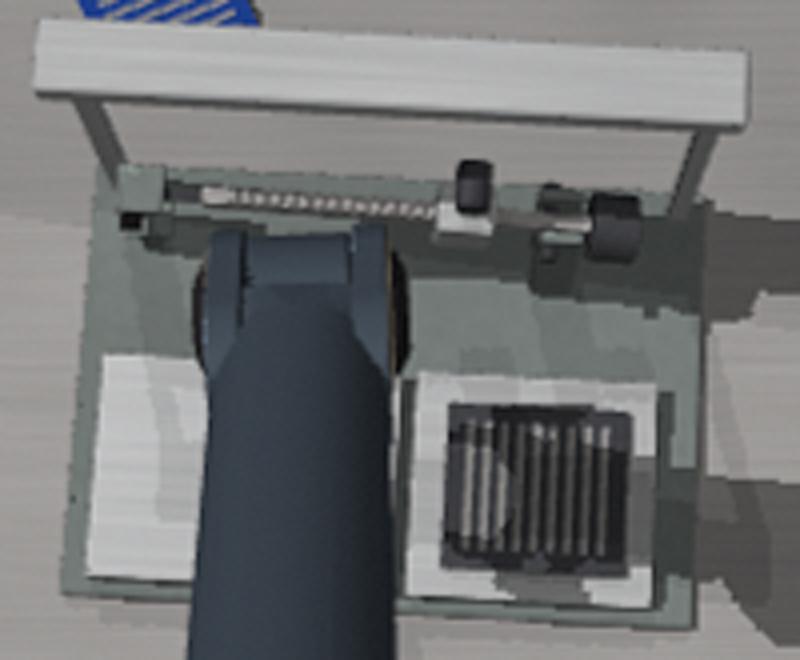

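The panel is centred: its corners at crop (450,403), (633,411), (628,578), (442,567) average to (538,490), against a platform centre of (534,489). The beam is at its pointer-up stop. Next I'll locate the poise grip, dark at crop (474,187), and move away for a clear view.

```bash
python3 - <<'E'
from rig import *
from h import *
P=camera_params("top")
f=lambda a:(np.array(a)+.5)/4-.5+[240,125]
pa=ray(P,f([(450,403),(633,411),(628,578),(442,567)]),.040)
print([toS(x).round(4) for x in pa], toS(pa.mean(0)))
for c in [(474,187),(457,200),(492,200),(474,165),(474,210)]: print(c,toS(ray(P,f(c),.183)[0]).round(4))
# reachability for lean
s=sense()
for lean in (30,35,40,45):
  for y in (-.06,0,.07):
    R=rot(np.radians(lean),(0,1))
    print(lean,y,[None if (j:=inverse_kinematics(W(x,y,z),R)) is None else j.round(2) for x,z in ((.085,.18),(-.02,.28))])
E
```

```text
[array([-0.0187, -0.0414,  0.04  ]), array([-0.0183, -0.1618,  0.04  ]), array([-0.1289, -0.1619,  0.04  ]), array([-0.1278, -0.0413,  0.04  ])] [-0.07342569 -0.10156963  0.04      ]
(474, 187) [ 0.0844 -0.0497  0.183 ]
(457, 200) [ 0.0758 -0.0398  0.183 ]
(492, 200) [ 0.0768 -0.0609  0.183 ]
(474, 165) [ 0.0983 -0.0491  0.183 ]
(474, 210) [ 0.07   -0.0503  0.183 ]
30 -0.06 [array([-0.08,  0.26,  0.04,  2.07,  0.1 ,  0.29,  1.4 ]), array([-0.68, -0.09,  0.58,  2.18,  0.22,  0.52,  1.29])]
30 0 [array([-0.27,  0.27,  0.13,  2.07,  0.22,  0.3 ,  1.18]), array([-0.73, -0.07,  0.49,  2.17,  0.32,  0.55,  1.06])]
30 0.07 [array([-0.46,  0.29,  0.19,  2.05,  0.34,  0.34,  0.94]), array([-0.82, -0.03,  0.42,  2.14,  0.41,  0.58,  0.85])]
35 -0.06 [array([ 0.32,  0.28, -0.43,  2.11,  0.83,  0.23,  0.71]), array([-0.75, -0.13,  0.63,  2.25,  0.39,  0.42,  1.12])]
35 0 [array([ 0.03,  0.27, -0.24,  2.11,  0.86,  0.25,  0.56]), array([-0.79, -0.1 ,  0.52,  2.23,  0.51,  0.46,  0.88])]
35 0.07 [array([-0.57,  0.28,  0.29,  2.11,  0.57,  0.22,  0.71]), array([-0.87, -0.06,  0.44,  2.2 ,  0.6 ,  0.51,  0.65])]
40 -0.06 [array([ 0.48,  0.31, -0.62,  2.17,  1.52,  0.23,  0.05]), array([-0.79, -0.17,  0.64,  2.31,  0.64,  0.33,  0.88])]
40 0 [array([ 0.18,  0.28, -0.43,  2.17,  1.49,  0.26, -0.05]), array([-0.82, -0.13,  0.52,  2.29,  0.77,  0.38,  0.61])]
40 0.07 [array([-0.3 ,  0.27, -0.05,  2.15,  1.37,  0.25, -0.08]), array([-0.91, -0.08,  0.44,  2.26,  0.86,  0.46,  0.39])]
45 -0.06 [array([ 0.89,  0.51, -1.16,  2.21,  1.88,  0.53, -0.17]), array([-0.77, -0.18,  0.62,  2.37,  1.02,  0.25,  0.5 ])]
45 0 [array([ 0.75,  0.52, -1.17,  2.2 ,  1.83,  0.63, -0.23]), array([-0.83, -0.14,  0.51,  2.35,  1.13,  0.34,  0.26])]
45 0.07 [array([-0.57,  0.28,  0.25,  2.22,  1.99,  0.22, -0.74]), array([-0.94, -0.09,  0.45,  2.32,  1.16,  0.43,  0.08])]
```

```bash
python3 - <<'E'
from rig import *
from h import *
P=camera_params("wrist")
ims=[]
for g in (.036,.0):
    command_gripper(g,30)
    p,d=camera("wrist");ims.append(p[200:,160:480]);s=sense();print(s["finger_gap"],s["time_s"])
    # nearest points dark, extreme tool x
    best=[]
    for v in range(200,420,1):
        for u in range(200,440,2):
            if 0<d[v,u]<.2:
                w=wpt(P,u,v,d[v,u])
                if w[0]<.05: best.append((w[0],w[1],w[2],u,v))
    b=np.array(best);i=np.argsort(-b[:,0])[:6];print(len(b));print(b[i].round(4))
cv2.imwrite("pics/w5.png",np.hstack(ims)[:,:,::-1])
E
```

```text
0.035822292874799745 14.5333
8124
[[-6.90e-03 -1.30e-03 -1.72e-02  2.78e+02  3.10e+02]
 [-7.20e-03 -2.10e-03 -1.72e-02  2.78e+02  3.12e+02]
 [-7.30e-03 -5.50e-03  1.90e-02  3.62e+02  3.19e+02]
 [-7.40e-03  1.40e-03 -1.70e-02  2.78e+02  3.05e+02]
 [-7.50e-03  1.90e-03 -1.70e-02  2.78e+02  3.04e+02]
 [-7.50e-03 -2.90e-03 -1.72e-02  2.78e+02  3.14e+02]]
0.000283385822184578 15.0167
10720
[[-8.40e-03  9.90e-03  6.60e-03  3.34e+02  2.88e+02]
 [-8.90e-03  1.01e-02 -1.60e-03  3.14e+02  2.88e+02]
 [-9.20e-03  1.02e-02 -4.10e-03  3.08e+02  2.88e+02]
 [-9.20e-03  1.03e-02  1.70e-03  3.22e+02  2.88e+02]
 [-9.20e-03  1.03e-02  2.50e-03  3.24e+02  2.88e+02]
 [-9.30e-03  1.03e-02  0.00e+00  3.18e+02  2.88e+02]]
```

View pics/w5.png

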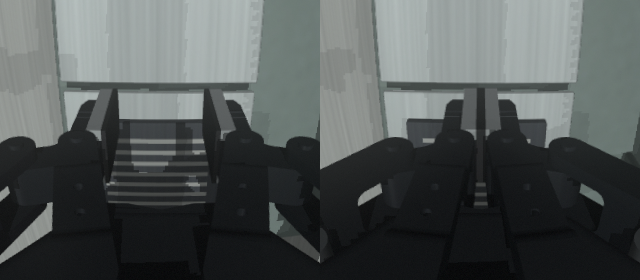

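The tips stand 7–12 mm behind the TCP over the whole opening range, so I'll place the TCP about 22 mm beyond the grip along the tool axis. Approaching with a 30° lean, fingers straddling the bar.

```bash
python3 - <<'E'
from rig import *
from h import *
R=rot(np.radians(30),(0,1)); x=R[:,0]
g=W(.084,-.0497,.183)
command_gripper(.05,30)
move_l(W(-.07,.03,.25),None,feed=.25)
movep(g-.15*x,R)
move_l(g-.05*x,R,feed=.15)
s=sense();print(toS(s["position"]),s["time_s"],s["wrist_force"],s["joint_pos"].round(2))
p,d=camera("wrist");cv2.imwrite("pics/w6.png",p[:,:,::-1])
q,d2=camera("scene");cv2.imwrite("pics/s6.png",cv2.resize(q[150:330,290:440],None,fx=3.3,fy=3.3,interpolation=cv2.INTER_CUBIC)[:,:,::-1])
E
```

```text
[ 0.05915489 -0.04980395  0.22660458] 18.3083 [-0.36879998 -0.01543651  1.19548722] [-0.52  0.16  0.5   2.1  -0.11  0.38  1.58]
```

View pics/w6.png

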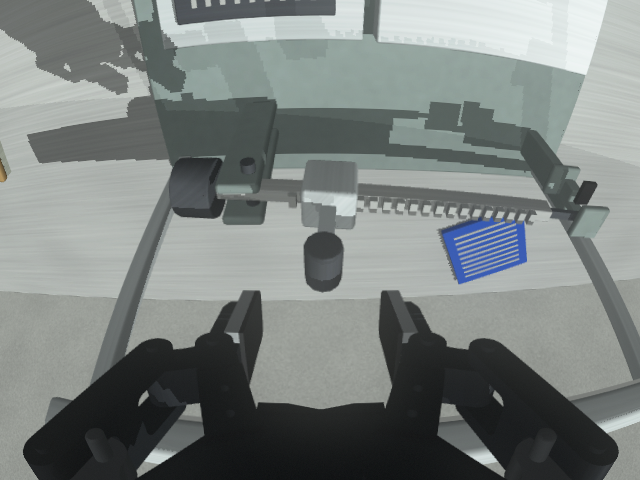

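View pics/s6.png

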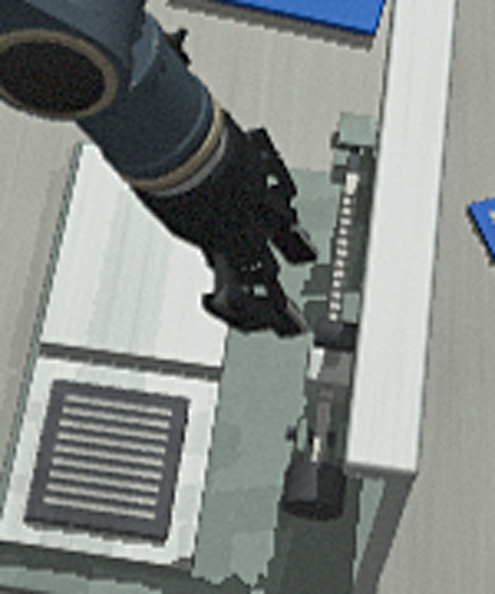

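The wrist view shows the poise grip bar at (323,262), centred between the fingers. The pointer end is near (570,212), and the index post's black mark is at (586,190). I'll read the grip's position from depth, then move in.

```bash
python3 - <<'E'
from rig import *
from h import *
P=camera_params("wrist")
R=rot(np.radians(30),(0,1)); x=R[:,0]
s=sense();p,d=camera("wrist")
for u,v in [(323,245),(323,262),(323,280),(323,288)]:
    w=wpt(P,u,v,d[v,u]); print(u,v,w.round(4),toS(s["position"]+s["tcp_rot"]@w).round(4))
g=W(.084,-.0497,.183)
print(move_l(g+.022*x,R,feed=.08,until_force=6))
s=sense();print(toS(s["position"]),s["time_s"],s["wrist_force"],s["joint_pos"].round(2))
p,d=camera("wrist");cv2.imwrite("pics/w7.png",p[:,:,::-1])
q,d2=camera("scene");cv2.imwrite("pics/s7.png",cv2.resize(q[150:330,290:440],None,fx=3.3,fy=3.3,interpolation=cv2.INTER_CUBIC)[:,:,::-1])
E
```

```text
323 245 [0.0405 0.0129 0.0014] [ 0.0684 -0.0483  0.1859]
323 262 [0.0343 0.0055 0.0014] [ 0.0717 -0.0483  0.1949]
323 280 [ 0.0424 -0.0081  0.0015] [ 0.0876 -0.0482  0.1947]
323 288 [ 0.0474 -0.0153  0.0015] [ 0.0962 -0.0482  0.1939]
False
[ 0.09513054 -0.04980444  0.16444543] 19.5083 [ 0.23608572 -0.50105548 -0.09580796] [-0.37  0.31  0.37  2.08 -0.28  0.26  1.74]
```

View pics/w7.png

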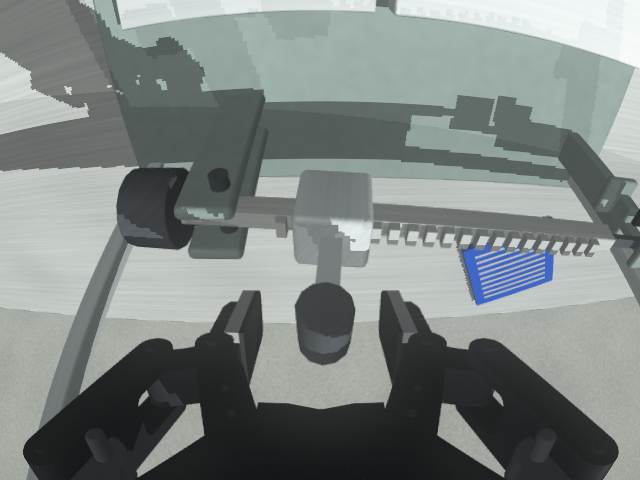

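View pics/s7.png

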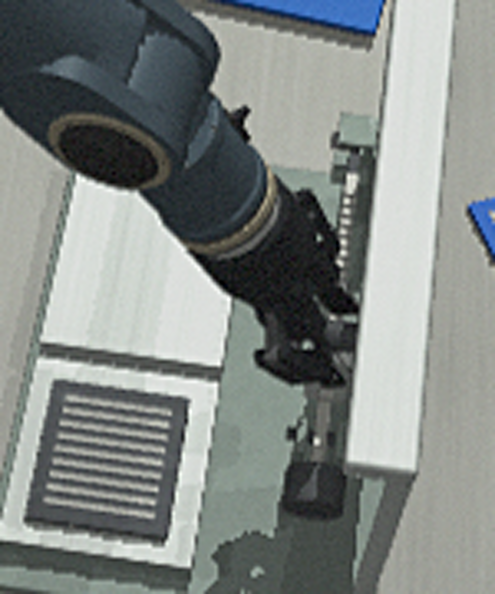

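The fingers straddle the bar (bar at 325,320, pads at 245 and 395) with no contact. Now I'll push the poise outward in steps, tracking the bar's height in the wrist depth to see when the beam leaves its stop.

```bash
cat >> h.py <<'E'
def barpos(rig):
    "grip bar position in scale frame from wrist depth (points between the fingers)"
    P=rig.camera_params("wrist"); s=rig.sense(); p,d=rig.camera("wrist")
    pts=[]
    for v in range(200,400,2):
        for u in range(262,380,2):
            if d[v,u]>0:
                w=wpt(P,u,v,d[v,u])
                if -.045<w[0]<.06 and abs(w[2])<.024:
                    q=toS(s["position"]+s["tcp_rot"]@w)
                    if .071<q[0]<.099 and q[2]>.165: pts.append(q)
    q=np.array(pts)
    if len(q)<20: return None,len(q)
    top=np.percentile(q[:,2],95)
    k=q[q[:,2]>top-.004]
    return (k[:,1].min()+k[:,1].max())/2, top-.011, len(q)
E
python3 - <<'E'
import rig
from rig import *
from h import *
R=rot(np.radians(30),(0,1))
print(barpos(rig))
x0,z0=.0951,.1645
def push(p):
    y=p-.065+.014
    hit=move_l(W(x0,y,z0+.05*max(0,p-.01)),R,feed=.06,until_force=12)
    f=sense()["wrist_force"]
    move_l(W(x0,y-.006,z0+.05*max(0,p-.01)),R,feed=.06)
    sleep(.6)
    b=barpos(rig);print("p",p,hit,f.round(1),b,"tilt est",(b[1]-.18)/(b[1] and b[0]+.105),sense()["time_s"])
push(.035); push(.055)
p,d=camera("wrist");cv2.imwrite("pics/w8.png",p[:,:,::-1])
E
```

```text
(np.float64(-0.047916441953175834), np.float64(0.18363593585213758), 443)
p 0.035 False [ 0.  -1.2  0.2] (np.float64(-0.028961428730655523), np.float64(0.1851357430551068), 462) tilt est 0.06754128818274259 21.2667
p 0.055 False [ 0.4 -1.1  0.1] (np.float64(-0.008760497644970314), np.float64(0.18679787793259647), 485) tilt est 0.07063500710466017 22.75
```

View pics/w8.png

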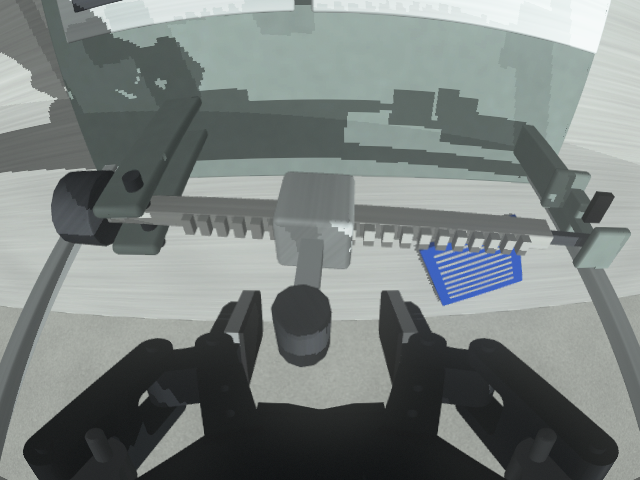

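The pushing works: the poise follows the finger with about 1.2 N and the beam is still at its stop. Continuing in 9 mm steps until it leaves.

```bash
python3 - <<'E'
import rig
from rig import *
from h import *
R=rot(np.radians(30),(0,1))
x0,z0=.0951,.1645
p=.055
while p<.125:
    p+=.009
    y=p-.065+.014; z=z0+.0022
    move_l(W(x0,y,z),R,feed=.06,until_force=12)
    move_l(W(x0,y-.006,z),R,feed=.06)
    sleep(.7)
    b=barpos(rig);t=(b[1]-.18)/(b[0]+.1);print("p",round(p,3),b,"tilt",round(t,4),sense()["time_s"])
    if t<.05: break
q,d=camera("wrist");cv2.imwrite("pics/w9.png",q[:,:,::-1])
E
```

```text
p 0.064 (np.float64(6.712179349177821e-05), np.float64(0.18747719869090057), 491) tilt 0.0747 24.2
p 0.073 (np.float64(0.009254167249632048), np.float64(0.1882111941144396), 516) tilt 0.0752 25.6
p 0.082 (np.float64(0.01806586447705348), np.float64(0.18880029905059906), 527) tilt 0.0745 27.0
p 0.091 (np.float64(0.02715254930821765), np.float64(0.18950548143871357), 532) tilt 0.0748 28.4
p 0.1 (np.float64(0.039374802141827134), np.float64(0.18355790078900897), 466) tilt 0.0255 29.8
```

View pics/w9.png

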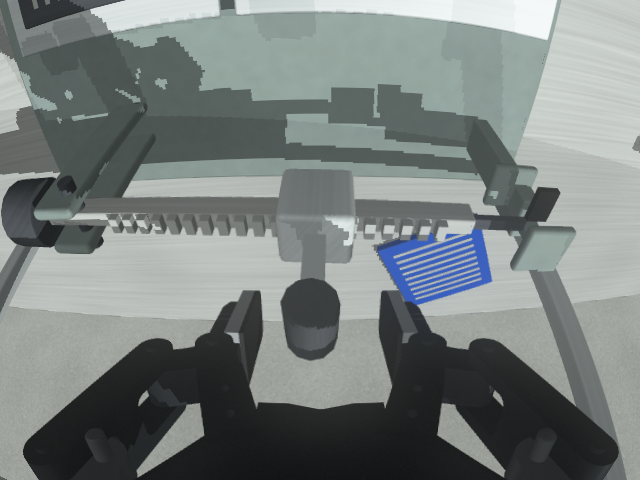

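The beam has left its stop, with the pointer (490,222) near the black mark (542,205). Estimated tilt is about +0.028, so it needs roughly 4 mm more. I'll make small slow pushes.

```bash
python3 - <<'E'
import rig
from rig import *
from h import *
R=rot(np.radians(30),(0,1))
x0,z=.0951,.1657
for i in range(4):
    b=barpos(rig);t=(b[1]-.18)/(b[0]+.1)+.005
    print(b,"tilt",round(t,4),sense()["time_s"])
    if t<.009: break
    y=b[0]+.014+t/.007*.001*.6
    move_l(W(x0,y,z),R,feed=.02,until_force=12)
    move_l(W(x0,y-.012,z),R,feed=.05)
    sleep(1)
s=sense();print(s["position"],s["wrist_force"])
q,d=camera("wrist");cv2.imwrite("pics/w10.png",q[:,:,::-1])
E
```

```text
(np.float64(0.03916007654653069), np.float64(0.1836381331455725), 474) tilt 0.0311 29.9
(np.float64(0.04339814150364879), np.float64(0.18116178480401895), 456) tilt 0.0131 32.1333
(np.float64(0.045576794755837424), np.float64(0.17970497664782834), 460) tilt 0.003 34.4583
[0.65274091 0.07954843 0.16569366] [-0.48490239  0.01078044 -0.14057453]
```

View pics/w10.png

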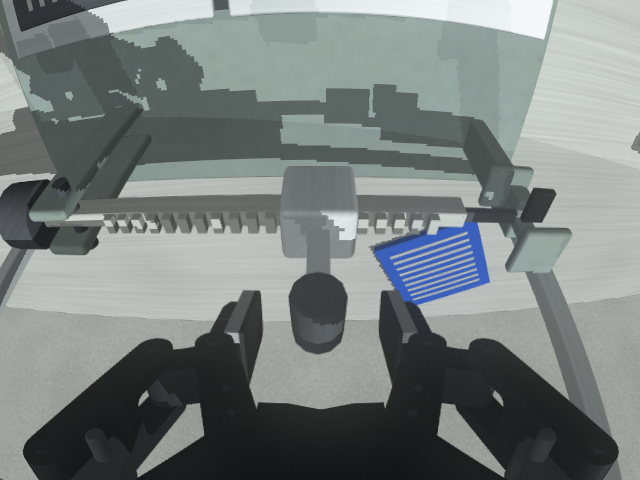

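Estimated tilt is now about 0.003 and the bar hangs free between the pads (290–347 against 262 and 380). I'll withdraw along the tool axis and check the pointer independently.

```bash
python3 - <<'E'
import rig
from rig import *
from h import *
R=rot(np.radians(30),(0,1)); x=R[:,0]
P=camera_params("wrist")
b=barpos(rig)
s=sense()
# centre on the bar, then straight back
move_l(W(.0951,b[0],.1657),R,feed=.05)
move_l(W(.0951,b[0],.1657)-.09*x,R,feed=.1)
sleep(1)
s=sense();q,d=camera("wrist");np.savez("pics/w11.npz",q=q,d=d,pos=s["position"],R=s["tcp_rot"])
cv2.imwrite("pics/w11.png",q[:,:,::-1])
cv2.imwrite("pics/w11c.png",cv2.resize(q[130:280,400:600],None,fx=4,fy=4,interpolation=cv2.INTER_CUBIC)[:,:,::-1])
print(s["time_s"],toS(s["position"]))
E
```

```text
36.8583 [0.05010038 0.04541265 0.2436587 ]
```

View pics/w11.png

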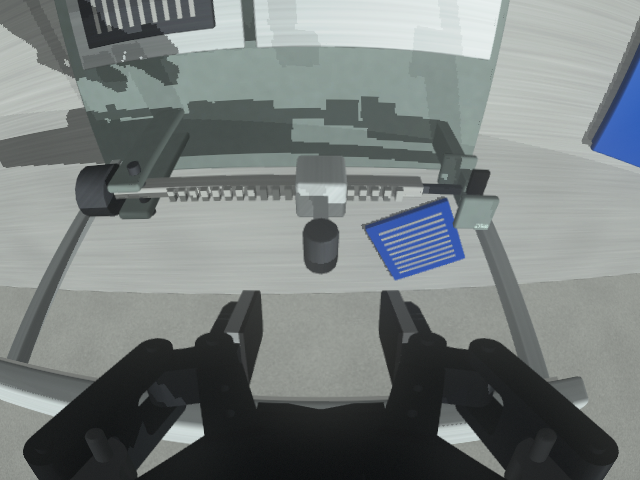

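View pics/w11c.png

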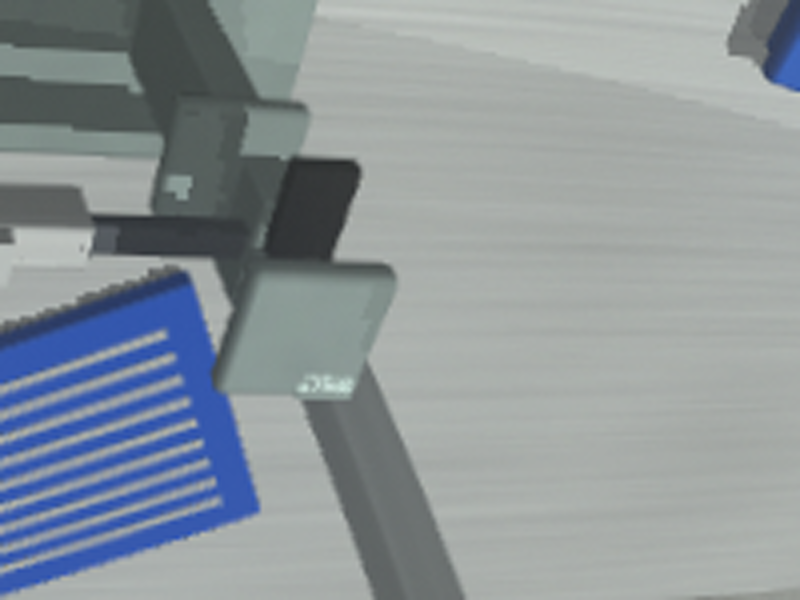

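The pointer blade at crop (90–245, 235) ends beside the black mark at (310,210). I'll check heights from depth along the beam's top and at the mark.

```bash
python3 - <<'E'
from rig import *
from h import *
P=camera_params("wrist");z=np.load("pics/w11.npz");d=z["d"]
W3=lambda u,v: toS(z["pos"]+z["R"]@wpt(P,u,v,d[v,u])).round(4)
for n,u,vs in [("pointer",432,range(182,196,2)),("pointer",450,range(182,196,2)),("mark",477,range(172,194,4)),("beam far",390,range(178,190,2)),("beam mid",240,range(178,190,2)),("beam near",190,range(176,190,2))]:
    for v in vs: print(n,u,v,W3(u,v),z["q"][v,u])
E
```

```text
pointer 432 182 [ 0.1712  0.1759 -0.0006] [162 168 165]
pointer 432 184 [0.0816 0.13   0.1189] [54 58 61]
pointer 432 186 [0.0815 0.1294 0.1214] [55 60 64]
pointer 432 188 [0.0828 0.1295 0.1222] [60 65 68]
pointer 432 190 [0.0856 0.1303 0.1212] [58 62 67]
pointer 432 192 [0.0871 0.1304 0.1218] [59 64 68]
pointer 432 194 [ 1.890e-01  1.795e-01 -1.000e-04] [168 172 170]
pointer 450 182 [0.0963 0.1544 0.0962] [85 95 93]
pointer 450 184 [0.0812 0.1447 0.1186] [63 68 70]
pointer 450 186 [0.0818 0.1443 0.1204] [54 58 62]
pointer 450 188 [0.0824 0.144  0.1221] [59 64 67]
pointer 450 190 [0.0848 0.1448 0.1215] [60 63 67]
pointer 450 192 [0.0871 0.1455 0.1211] [59 64 68]
pointer 450 194 [ 0.1887  0.2029 -0.0008] [113 117 117]
mark 477 172 [0.0666 0.1627 0.1213] [52 54 54]
mark 477 176 [0.0701 0.1636 0.1217] [52 56 55]
mark 477 180 [0.0737 0.1645 0.122 ] [53 55 56]
mark 477 184 [0.0783 0.1662 0.121 ] [52 55 56]
mark 477 188 [0.0813 0.1666 0.1222] [52 54 56]
mark 477 192 [0.0865 0.1687 0.1206] [52 54 56]
beam far 390 178 [0.0794 0.0973 0.1157] [92 96 94]
beam far 390 180 [0.0801 0.0972 0.1173] 
[... 235 characters left out ...]
78 [ 0.0791 -0.0149  0.1161] [93 97 94]
beam mid 240 180 [ 0.0798 -0.0147  0.1177] [95 99 96]
beam mid 240 182 [ 0.0795 -0.0142  0.1204] [94 97 94]
beam mid 240 184 [ 0.079  -0.0136  0.1235] [95 98 96]
beam mid 240 186 [ 0.0796 -0.0134  0.1252] [89 93 91]
beam mid 240 188 [ 0.0793 -0.013   0.1278] [91 94 92]
beam near 190 176 [ 0.0797 -0.0566  0.1106] [134 139 135]
beam near 190 178 [ 0.0788 -0.0553  0.1144] [92 95 92]
beam near 190 180 [ 0.0784 -0.0544  0.1175] [92 96 94]
beam near 190 182 [ 0.0791 -0.0541  0.1192] [92 95 93]
beam near 190 184 [ 0.0798 -0.0538  0.1208] [92 95 93]
beam near 190 186 [ 0.0796 -0.053   0.1234] [124 127 125]
beam near 190 188 [ 0.0795 -0.0523  0.1261] [93 97 94]
```

The pointer top is at z 0.1215 m and the mark at 0.1215 m, so the beam is level within about 1 mm. I'll retreat and do a last check of the panel and bystanders.

```bash
python3 - <<'E'
from rig import *
from h import *
R=rot(np.radians(30),(0,1)); x=R[:,0]
s=sense(); move_l(s["position"]-.08*x,None,feed=.15)
sleep(.5)
q,d=camera("top");p0=np.load("pics/top0.npz")["p"]
cv2.imwrite("pics/t12.png",q[:,:,::-1])
q2,d=camera("scene");cv2.imwrite("pics/s12.png",q2[:,:,::-1])
print(sense()["time_s"],sense()["wrist_force"])
E
```

```text
38.1917 [-0.55351236 -0.17556283 -0.05912531]
```

View pics/t12.png

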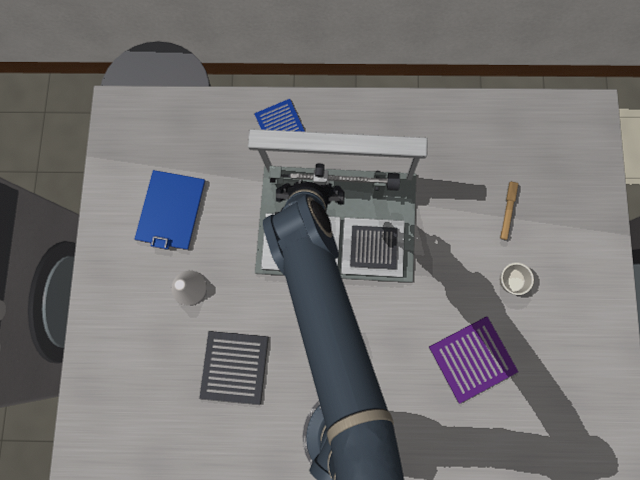

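View pics/s12.png

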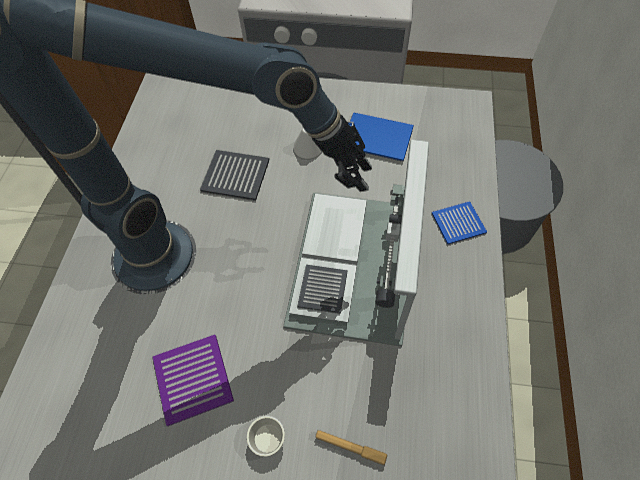

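The panel is square on the platform (374,247 top view), the bystanders look to be at their starting pixels, and the arm is clear. Handing in.

```bash
python3 - <<'E'
from rig import *
print(finish_job())
E
```

```text
the job is handed in; nothing more can be done
None
```

The panel is on the weighing platform, the beam is level, and I handed the job in at about 38 s of the 70 s limit. The hand-in reports no verdict, so this rests on my own checks.

**What I did:** I pushed the small dark panel by its trailing edge with two spread fingertips until it lay on the platform. Then I leaned in 30° from the robot's side and pushed the poise out to about 0.105 m until the beam levelled, and backed away.

**Last checks:**
- **Panel:** its centre was about 3 mm off in x and 2 mm off in y from the platform's centre, and it looked square in the images. I measured this before moving the poise; a later picture shows it still in place.
- **Beam:** the pointer and the black mark were both at z of about 0.1215 m, so level to about 1 mm (roughly 0.004 rad). The poise-height estimate agreed, at about 0.003 rad after a +0.005 correction I set from the reading at the stop.
- **Surroundings:** the bystanders looked to be where they started, by eye against the first pictures. I saw no sign of touching the lamp bar, and the arm ended clear of everything.

**Disagreement:** the fingertips measured 7–12 mm behind the reported TCP, where the description puts them 25 mm ahead (about 12 mm ahead with the gripper open). I used the measured values throughout.

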